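# Clamp the lid of a glaze-mill jar

### The job

One of the two glaze-mill jars still has its lid clamp open. With the outside of the fingers push its steel strap round over the lid until the notch is fully home on the bolt, then push the raised cam lever over and all the way down so that the strap presses the lid tight. Nothing is picked up: do not grip, press on or lift the lid, do not touch the other jar, and leave the things on the table where they are.

Things in the scene. Friction and masses are not known exactly. Their poses are not given: they have to be found in the camera images.
- mill_jar: The jar to close: white porcelain glaze-mill jar, 114 mm wide, in a wooden cradle 144 mm wide; heavy, does not move. Origin: centre of the cradle's underside, on the table; z up. Mouth at z = 117 mm; neck band with two lugs at z = 94. Own +y: the post on which the strap pivots, 72 mm from the axis; own -y: the hook bolt, 72 mm from the axis. Own -x: the side to which the open strap sticks out.
- strap_hinge (a point): The strap's upright pivot axis at the strap's mid-thickness: own (0, 72, 151) mm of mill_jar. The nut above it stands to 166 mm above the table, and so does the 20 mm wide head of the hook bolt opposite, own (0, -72) mm.
- strap_notch (a point): Centre of the notch (for the 8 mm bolt) in the strap's free end, 144 mm from the pivot, at mid-thickness. The strap: flat steel bar, level, 28 mm wide, 163 mm from pivot to tip, underside 148 and top 154 mm above the table; at its middle, 72 mm from the pivot, it carries the cam lever between two cheeks. The notch opens to the side that leads in closing and slides under the bolt's head.
- clamp_strap (a joint): Swing of the strap, rad. 0 = closed: across the lid along own -y of mill_jar, notch home round the bolt (a stop). Grows as it opens, clockwise from above: at a it points from the pivot along own (-sin a, -cos a) of mill_jar. Starts at 1.1 to 1.75; open stop 1.9. Friction holds it (1 to 1.5 N at the end moves it); it stays where left. To close it, push on its outer side, the one away from the lid.
- strap_pivot: Sleeve on the pivot post, with the strap and the cam lever that it carries; origin on the pivot axis at the strap's underside. It rises about 1 mm against stiff spring washers as the cam tightens.
- cam_lever (a joint): Swing of the cam lever on the strap about a level pin across the strap, rad. 0 = open stop, leaning 0.6 back past upright toward the pivot. Grows as it is pushed over toward the strap's notched end and down: at a it leans a - 0.6 from upright toward that end. 1.82 = fully down (a stop), 0.35 rad above level. Starts at 0 to 0.2, stays where left. Takes up to about 6 N at the grip and locks just before the stop.
- lever_hinge (a point): The cam lever's pin, in the strap's middle line, 72 mm from the pivot, 158 mm above the table; with the strap closed it is on the jar's axis. The cam on it, 12 mm wide, passes through a window in the strap: with the lever up it clears the lid's knob by over 2 mm, with the lever down it presses on it.
- lever_grip (a point): Middle of the lever's black grip, 70 mm from the pin. The grip is 20 mm wide (across the strap), 12 mm thick and runs from 48 to 92 mm from the pin; nearer the pin the steel arm is 12 to 15 mm wide and 8 to 10 mm thick.
- lid_top (a point): Centre of the top of the lid's knob, on the jar's axis, 144 mm above the table. White porcelain lid, loose, 104 mm wide; its flat top is 130 mm above the table (18 mm below the strap's underside); knob 24 mm wide, 29 mm at its foot, 14 mm tall, with a rubber pad on top.
- mill_lid: The same loose lid, 0.2 to 0.4 kg; origin on its axis at the jar's mouth, 117 mm above the table. A plug under it sits in the mouth. It lies in place already and is only to be clamped.
- mill_jar_shut: A second jar of the same kind and size, already clamped: strap across its lid, lever down. Fixed; origin and axes as mill_jar; all of it below 205 mm. The two jars stand left and right of each other, 0.26 to 0.39 m apart; either may be the open one.
- timer: wind-up timer, loose bystander, 63 mm wide and 43 mm tall; origin at the centre of its underside
- brush_dark: thin dark paint brush lying flat, loose bystander, 194x42x7 mm; origin at the centre of its underside
- elephant: flat grey clay elephant, loose bystander, 51x68x7 mm; origin at the centre of its underside
- brush_loose: paint brush lying flat, loose bystander, 161x30x11 mm; origin at the centre of its underside
- pot_lid: clear round snap lid lying flat, loose bystander, 103 mm wide and 8 mm thick; origin at the centre of its underside
There are look-alikes about, which are no part of the job. Of the things that look like the mill_lid, the smaller one is meant.

How it is judged:
By the outcome, as a careful person would: the job done as asked, in the order asked, and still so for the second after the job is handed in, with the robot touching nothing.
It also fails if it takes over 51 s, if anything falls off the work surface, if the arm or the gripper's body presses on something with over 40 N, if the wrist force passes 120 N, or if a joint passes its speed limit or range.

### The arm

A 6-joint arm with a two-finger parallel gripper is mounted at the origin on a cart in front of the work surface, level with it; the furniture and walls round the work are solid. World frame = base frame: x ahead of the robot, y to its left, z up, the work surface at z = 0. Lengths are in m, angles in rad, forces in N, time in s.
With the tool pointing down it reaches from about 0.35 to 0.975 m from the base axis. Payload 4.9 kg.
Tool frame: the origin (TCP) lies at the very end of the fingers, on their centre line; the grasp point (between the pads) lies 19 mm behind it (ctrl.pinch_z is the distance from the TCP to the grasp point, in m); z points along the fingers, y is the direction in which the jaws open and shut (so a half turn about z gives the same grasp; the last joint's range is limited). The gripper opens to 85 mm and grips with 20 to 120 N. Pads are 22 mm wide; open, the fingers measure 114 mm over their backs; the gripper's body (76 mm by 85 mm) begins 54 mm behind the grasp point. The pads swing forward as they close: fully open they stand 13 mm farther back than shut.
Start: joints at [-1.341, 0.053, 1.613, -0, 1.476, -0.119], TCP at [0.214, -0.587, 0.201] pointing down, gripper open.
Joint ranges: [-3.01, 3.01], [-1.01, 2.22], [0.06, 2.58], [-1.02, 4.17], [0.09, 2.62], [-3.14, 3.14]. Speed limits (rad/s): [2.57, 2.57, 3.14, 3.14, 3.14, 3.14].

### API

Orientations are given as a rotation vector (axis times angle).
In Python, from station import ctrl gives the robot as it stands.
- The arm moves only by the tool carry_out, never from a script. Its argument "series" is a list of rows, each a list of 7 numbers: the shift along the world's x, y, z each as a share of 0.025 m, from -1 to 1, then the turn, a rotation vector about the world's x, y, z each as a share of 0.1 rad, from -1 to 1, then the opening, from 0 (shut) to 1 (fully open). A call has 1 to 12 rows; each row shifts and turns the commanded pose from where the row before left it; what a row does not reach is not made up. A row lasts 1/10 s, in which the tool goes at most 50 mm and 8.59 degrees, less where a joint would pass 70% of its speed; a pose out of reach is approached as far as the arm can. A call with a number of a shift or a turn outside -1 to 1 is refused whole. A call with a gripper value outside its range is refused whole. The fingers move at their own pace and stop on an object; "grip_force" is the grip in N (left out, the last holds). Time passes only in rows, so rows that do not move let the fingers close. It gives the time, the measured TCP pose, the force and the opening at its end, in the units of the state.
- ctrl.get_obs(): the state, without advancing time (a new reading comes with each control period).
- ctrl.get_image(name): name is "scene" or "top" or "wrist"; returns a dict with "frame" (480x640x3 uint8, blue, green, red), "fx", "fy", "cx", "cy" (pixels), "k1" (the pictures are not rectified: a ray, as slopes to the right and down, at radius r is drawn at 1 + k1 r^2 times it, then the intrinsics apply), "R" (3x3) and "t" (3): a world point X has camera coordinates R X + t; the wrist camera has in their place "hand_eye" (4x4, takes a point from camera to tool coordinates, whose origin is the TCP and whose axes are the flange's). Camera axes: x right, y down, z forward; pixel columns grow to the right and rows downward; lengths in m; the calibration is good to about 2 mm. A picture is of the moment at which its call begins: read the wrist's pose just before it. There is no depth.
- ctrl.finish_job(): hands the job in, once; it reports no verdict.
Trained networks look in a picture, given as the dict that the camera call returned (one of the last four; its "shot" number tells which), for a name from the list of things; names that differ only in an ending like _2 or _b are one class to them, and where a whole thing is asked for, a point or a joint stands for the part that bears it (a point fixed in the world has none). Each returns a list of dicts, best first, with "p" (0 to 1); they miss things now and then, are a little off and sometimes report something else, mostly with a low value. They report only what shows in the picture. A call takes as long as a camera call. They do not tell look-alikes from the thing itself.
- ctrl.trace(picture, name): "mask" (480x640 bool, what is visible of it) and "rect" ([left, top, width, height] as shares, 0 to 1, of the picture: columns of its width, rows of its height, round what is visible of it).
- ctrl.mark_of(picture, name): "position" ([column, row] as shares, 0 to 1, of the picture: columns of its width, rows of its height: a listed point, or the origin of a listed thing).
The state is a dict: "t": time; "q": joint angles; "dq": joint speeds; "effort": joint torques, N m; "tool_pos": TCP position; "tool_rot": TCP orientation; "contact_force": force on the tool from outside, world axes, zero at the start; "wrist_torque": the same for the moment, N m; "opening": finger opening in m.
Only numpy, scipy, OpenCV 4.12 (cv2) and the standard library are available. Lean on these libraries where they do the work, as an engineer would, in place of code of your own. Each camera call takes 0.05 s, during which the arm holds its last target.

## Working session

There is one attempt and no reset: what is moved stays moved. The work goes in short steps, Python scripts to look and compute and a tool call to move; the robot and the scene stay as the last step left them, time stands still between calls to the robot, and variables do not carry over. Pictures are saved under pics/ and viewed, and the job is handed in when it is done.

Besides the shell and the picture viewer there is one more tool, called after ">>>" in YAML: its name, and indented under it one key for each argument. carry_out: Moves the arm, as the interface text tells. Shift numbers are shares of 0.025 m and turn numbers shares of 0.1 rad, none past 1 either way. Its arguments: {"type":"object","properties":{"series":{"type":"array"},"grip_force":{"type":"number"}},"required":["series"]}

```bash
ls; mkdir -p pics; cat > h.py <<'E'
import numpy as np, cv2, sys
from station import ctrl
def save(p,n): cv2.imwrite('pics/'+n+'.png',p['frame'])
def px(p,X):
    c=np.array(p['R'])@np.array(X)+np.array(p['t']); a=c[:2]/c[2]; r2=a@a; a=a*(1+p['k1']*r2)
    return np.array([p['fx']*a[0]+p['cx'],p['fy']*a[1]+p['cy']])
def ray(p,uv):
    d=np.array([(uv[0]-p['cx'])/p['fx'],(uv[1]-p['cy'])/p['fy']]); a=d.copy()
    for _ in range(20): a=d/(1+p['k1']*(a@a))
    R=np.array(p['R']); o=-R.T@np.array(p['t']); v=R.T@np.array([a[0],a[1],1]); return o,v/np.linalg.norm(v)
def atz(p,uv,z):
    o,v=ray(p,uv); return o+v*(z-o[2])/v[2]
E
python3 - <<'E'
from h import *
print(ctrl.get_obs())
for n in ['scene','top']:
    p=ctrl.get_image(n); save(p,n+'0'); print(n,p['fx'],p['k1'],-np.array(p['R']).T@np.array(p['t']))
    for k in ['mill_jar','strap_hinge','strap_notch','lever_hinge','lever_grip','lid_top']:
        for d in ctrl.mark_of(p,k): 
            uv=np.array(d['position'])*[640,480]
            z={'mill_jar':0,'strap_hinge':.151,'strap_notch':.151,'lever_hinge':.158,'lever_grip':.22,'lid_top':.144}[k]
            print(k,round(d['p'],2),uv.round(1),atz(p,uv,z).round(4))
E
```

```text
pics
{'t': 0.0, 'q': array([-1.34099107e+00,  5.33535231e-02,  1.61428337e+00,  6.87738936e-06,
        1.47598293e+00, -1.18998370e-01]), 'dq': array([ 0.00029394,  0.00033679, -0.00160283, -0.00103139, -0.00134718,
        0.00034775]), 'effort': array([-1.23984140e-03, -3.93684053e+01, -3.70180106e+01, -1.51441332e-04,
        7.11461005e-03,  1.26218328e-05]), 'tool_pos': array([ 0.21345734, -0.5867019 ,  0.20007149]), 'tool_rot': array([-3.09194275e+00, -5.44773896e-01,  1.65485449e-04]), 'contact_force': array([ 0.27631645,  0.12364891, -0.15085321]), 'wrist_torque': array([-0.030396 ,  0.0106834,  0.0014171]), 'opening': 0.0857569982264079}
scene 611.6619225675687 -0.1900251601669225 [-0.283638    0.82924757  0.62302396]
mill_jar 0.86 [212.5 319.6] [0.5577 0.2061 0.    ]
mill_jar 0.49 [199.  267.8] [0.7602 0.0793 0.    ]
strap_hinge 0.78 [175.9 259.3] [0.5672 0.267  0.151 ]
strap_notch 0.96 [234.2 278.6] [0.4289 0.2478 0.151 ]
lever_hinge 0.68 [199.6 265.8] [0.5007 0.2639 0.158 ]
lever_grip 0.69 [185.4 231.7] [0.5198 0.2725 0.22  ]
lid_top 0.92 [201.7 249.1] [0.5782 0.1992 0.144 ]
lid_top 0.88 [356. 218.] [ 0.4507 -0.109   0.144 ]
top 481.41720567097485 0.0303812529406095 [0.40180223 0.02990723 1.09739118]
mill_jar 0.68 [241.2 198.9] [0.5706 0.2012 0.    ]
strap_hinge 0.16 [304.6 206.6] [0.5322 0.0524 0.151 ]
strap_notch 0.56 [197. 267.] [0.413  0.2627 0.151 ]
lever_hinge 0.71 [232.8 187.8] [0.5682 0.1931 0.158 ]
lever_hinge 0.69 [197.7 228.1] [0.4888 0.2608 0.158 ]
lever_grip 0.55 [183.4 205.7] [0.5242 0.272  0.22  ]
lid_top 0.93 [228.4 184.4] [0.5775 0.2044 0.144 ]
lid_top 0.83 [461.9 183.6] [ 0.5792 -0.2613  0.144 ]
```

View pics/scene0.png

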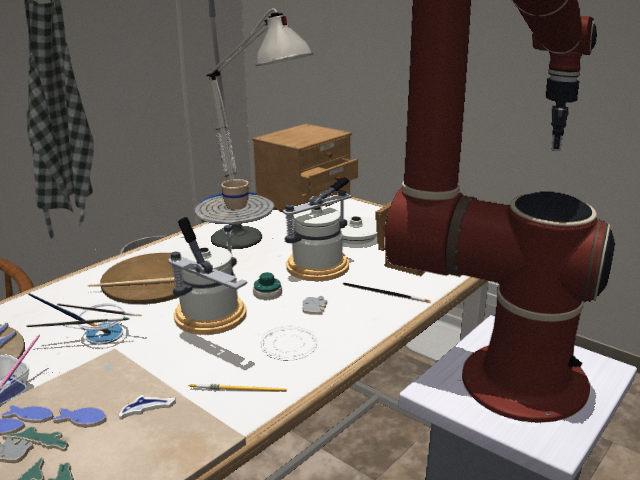

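View pics/top0.png

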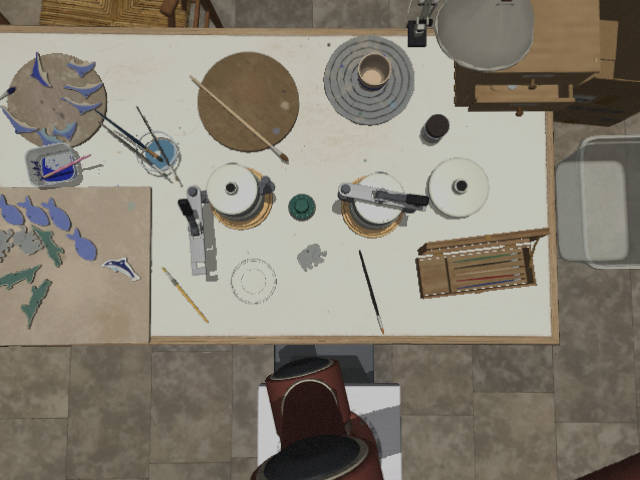

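```bash
python3 - <<'E'
import cv2
a=cv2.imread('pics/top0.png')[150:310,150:310]; b=cv2.imread('pics/scene0.png')[200:340,140:280]
cv2.imwrite('pics/c1.png',cv2.hconcat([cv2.resize(a,(400,400),interpolation=2),cv2.resize(b,(400,400),interpolation=2)]))
a=cv2.imread('pics/top0.png')[150:250,170:290]
cv2.imwrite('pics/c2.png',cv2.resize(a,(720,600),interpolation=2))
E
```

```text
(no output)
```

View pics/c1.png

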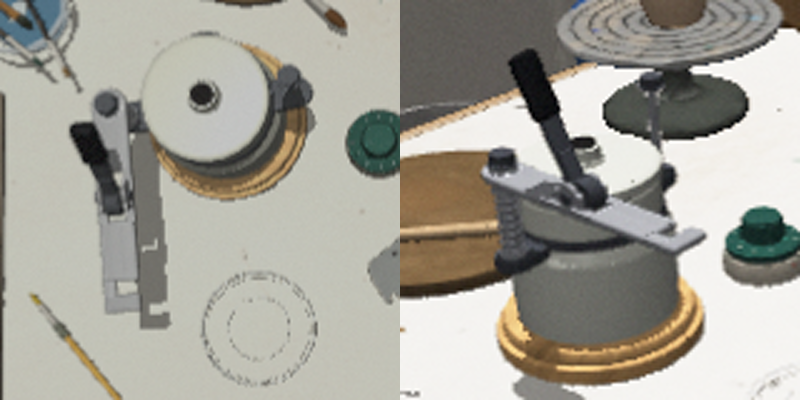

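View pics/c2.png

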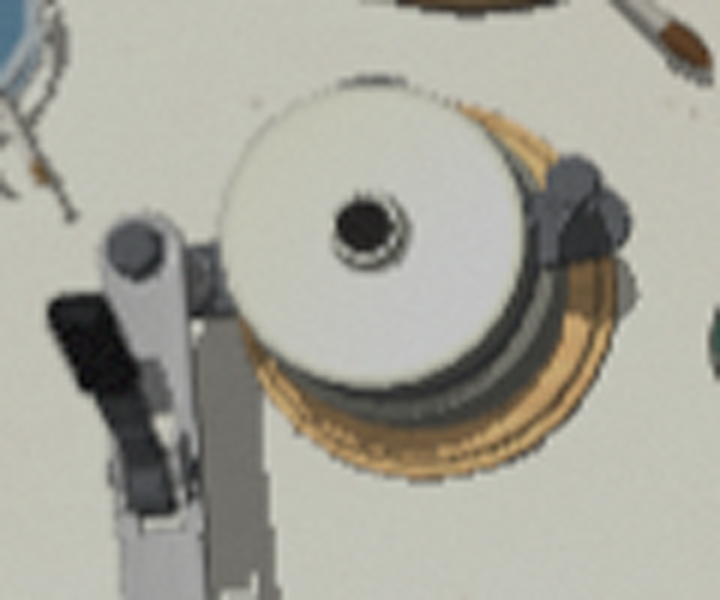

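```bash
python3 - <<'E'
from h import *
p=ctrl.get_image('top'); s=ctrl.get_image('scene')
N=atz(p,(192.5,191.3),.166);B=atz(p,(265.8,180),.166);L=atz(p,(230.7,187.5),.144)
T=atz(p,(199.5,274.5),.154); no=atz(p,(197,267),.151)
print('nut',N,'bolt',B,np.linalg.norm(N-B),(N+B)/2,'lid',L,'notch',no, np.linalg.norm((no-N)[:2]),'tip',T)
# scene: c1 right scale 400/140
f=lambda u,v:(140+(u-400)/2.857,200+v/2.857)
print('sc nut',atz(s,f(502,153),.166),'lid',atz(s,f(583,142),.144),'bolt',atz(s,f(652,78),.166),'notch',atz(s,f(680,238),.154))
C=(N+B)/2;y=(N-B)[:2];y/=np.linalg.norm(y);x=np.array([y[1],-y[0]])
d=(no-N)[:2];print('yaw',np.arctan2(x[1],x[0]),'a',np.arctan2(-d@x,-d@y))
E
```

```text
nut [0.55983086 0.2698006  0.166     ] bolt [0.58228453 0.12772747 0.166     ] 0.1438365099500957 [0.5710577  0.19876403 0.166     ] lid [0.57134387 0.19980638 0.144     ] notch [0.41303062 0.26273213 0.151     ] 0.14697031773375774 tip [0.39838701 0.25692161 0.154     ]
sc nut [0.55997304 0.27068982 0.166     ] lid [0.57263758 0.19800923 0.144     ] bolt [0.57922803 0.12990327 0.166     ] notch [0.40684145 0.25857373 0.154     ]
yaw 0.1567465727692364 a 1.6794298081894192
```

```bash
python3 - <<'E'
from h import *
from scipy.spatial.transform import Rotation as R
o=ctrl.get_obs(); M=R.from_rotvec(o['tool_rot']).as_matrix(); print(o['t'],M.round(3)); print('y axis yaw',np.degrees(np.arctan2(M[1,1],M[0,1])))
w=ctrl.get_image('wrist'); print(np.array(w['hand_eye']).round(3)); save(w,'w0')
E
```

```text
0.8 [[ 0.94   0.342  0.   ]
 [ 0.342 -0.94  -0.   ]
 [-0.     0.    -1.   ]]
y axis yaw -70.01844871910617
[[ 0.    -0.951 -0.309  0.08 ]
 [ 1.    -0.     0.001 -0.001]
 [-0.001 -0.309  0.951 -0.171]
 [ 0.     0.     0.     1.   ]]
```

View pics/w0.png

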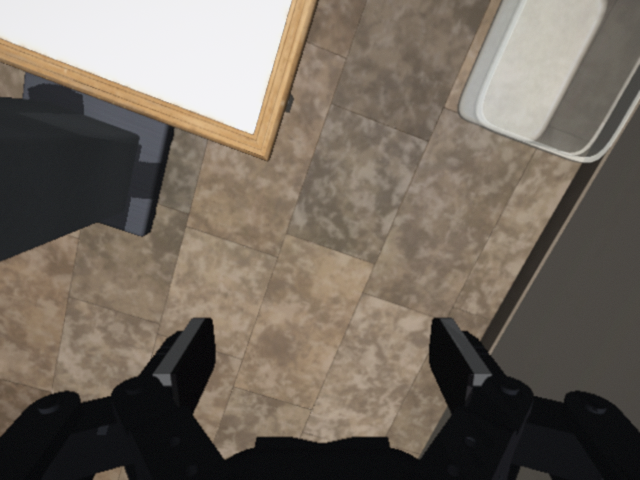

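>>> carry_out:
  series:
    - [0.75,0.6,1,0,0,1,0]
    - [0.75,1,1,0,0,1,0]
    - [0.75,1,1,0,0,1,0]
    - [0.75,1,1,0,0,1,0]
    - [0.75,1,0,0,0,1,0]
    - [0.75,1,0,0,0,1,0]
    - [0.75,1,0,0,0,1,0]
    - [0.75,1,0,0,0,1,0]
    - [0.75,1,0,0,0,1,0]
    - [0.75,1,0,0,0,1,0]
    - [0.75,1,0,0,0,1,0]
    - [0.75,1,0,0,0,1,0]
  grip_force: 30

```text
t: 2.05
tool_pos: [0.4392, -0.2962, 0.3015]
tool_rot: [2.241, 2.201, 0.0]
contact_force: [0.0, 0.7, 0.1]
opening: -0.0002
```

>>> carry_out:
  series:
    - [0,1,0,0,0,0,0]
    - [0,1,0,0,0,0,0]
    - [0,1,0,0,0,0,0]
    - [0,1,0,0,0,0,0]
    - [0,1,0,0,0,0,0]
    - [0,1,0,0,0,0,0]
    - [0,1,0,0,0,0,0]
    - [0,1,0,0,0,0,0]
    - [0,1,0,0,0,0,0]
    - [0,1,0,0,0,0,0]
    - [0,1,0,0,0,0,0]
    - [0,1,0,0,0,0,0]

```text
t: 3.25
tool_pos: [0.4385, 0.0037, 0.3015]
tool_rot: [2.246, 2.196, 0.001]
contact_force: [-0.0, 0.2, 0.6]
opening: 0.0001
```

>>> carry_out:
  series:
    - [0,1,0,0,0,0,0]
    - [0,1,0,0,0,0,0]
    - [0,1,0,0,0,0,0]
    - [0,1,0,0,0,0,0]
    - [0,1,0,0,0,0,0]
    - [0,1,0,0,0,0,0]
    - [0,1,0,0,0,0,0]
    - [0,1,0,0,0,0,0]
    - [0,1,0,0,0,0,0]
    - [0,1,0,0,0,0,0]
    - [0,1,0,0,0,0,0]
    - [0,1,0,0,0,0,0]

```text
t: 4.45
tool_pos: [0.4385, 0.3037, 0.3014]
tool_rot: [2.246, 2.197, 0.0]
contact_force: [-0.3, 0.1, -0.5]
opening: -0.0002
```

>>> carry_out:
  series:
    - [0,0.4,0,0,0,0.5,0]
    - [0,0.4,0,0,0,0.4,0]
    - [0,0,-1,0,0,0,0]
    - [0,0,-1,0,0,0,0]
    - [0,0,-1,0,0,0,0]
    - [0,0,-1,0,0,0,0]
    - [0,0,-1,0,0,0,0]
    - [0,0,-1,0,0,0,0]
    - [0,0,-0.44,0,0,0,0]
    - [0,0,0,0,0,0,0]

```text
t: 5.45
tool_pos: [0.4375, 0.3219, 0.1384]
tool_rot: [-2.144, -2.295, 0.006]
contact_force: [1.0, -0.5, -0.3]
opening: 0.0005
```

```bash
python3 - <<'E'
from h import *
print(ctrl.get_obs()['tool_pos'],ctrl.get_obs()['q'].round(2))
a=ctrl.get_image('scene');save(a,'s1');b=ctrl.get_image('top');c=ctrl.get_image('wrist');save(c,'w1')
cv2.imwrite('pics/m1.png',cv2.hconcat([cv2.resize(a['frame'][170:370,100:300],(400,400)),cv2.resize(b['frame'][150:310,130:290],(400,400))]))
E
```

```text
[0.43752239 0.32191171 0.13837744] [ 0.5  -0.09  1.86 -0.    1.38  0.43]
```

View pics/m1.png

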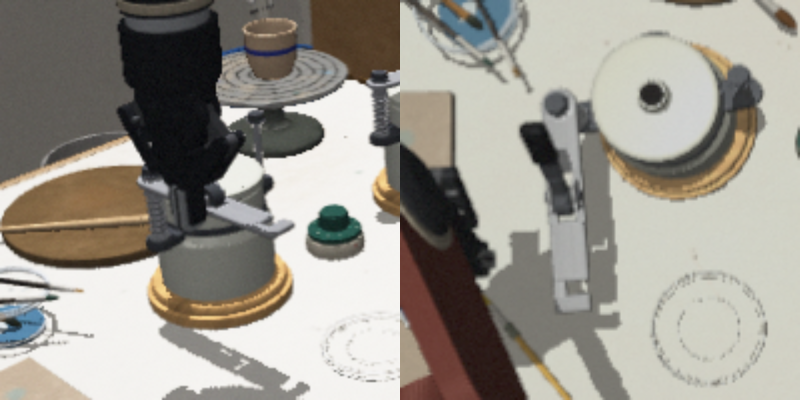

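View pics/w1.png

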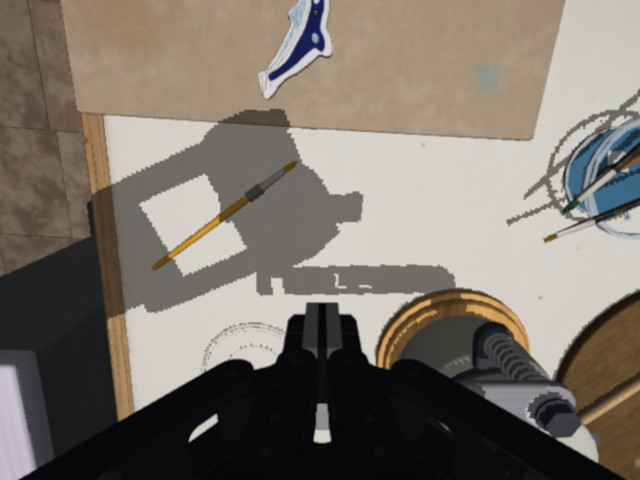

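```bash
cat > arc.py <<'E'
from h import *
H=np.array([.560,.270]); yaw=.156
def pose(a,r=.118,off=.025):
    s=np.array([-np.sin(a),-np.cos(a)]); out=np.array([-np.cos(a),np.sin(a)])
    Rz=np.array([[np.cos(yaw),-np.sin(yaw)],[np.sin(yaw),np.cos(yaw)]])
    p=H+Rz@(r*s+off*out); ty=yaw-a+np.pi  # tool x yaw s.t. -x = push dir (closing = own(cos a,-sin a), yaw -a)
    return np.r_[p,ty]
def show(p0,A,**k):
    for a in A:
        p=pose(a,**k); d=p-p0; print(round(a,2),p.round(4),'row',(d[:2]/.025).round(2),(d[2]/.1).round(2)); p0=p
E
python3 - <<'E'
from arc import *
from scipy.spatial.transform import Rotation as R
o=ctrl.get_obs(); M=R.from_rotvec(o['tool_rot']).as_matrix(); y=np.arctan2(M[1,0],M[0,0])
show(np.r_[o['tool_pos'][:2],y],[1.66]+list(np.arange(1.56,-.05,-.1)))
E
```

```text
1.66 [0.4406 0.2871 1.6376] row [ 0.04 -1.44] -0.01
1.56 [0.4395 0.2751 1.7376] row [-0.04 -0.48] 1.0
1.46 [0.4396 0.263  1.8376] row [ 0.   -0.48] 1.0
1.36 [0.4409 0.251  1.9376] row [ 0.05 -0.48] 1.0
1.26 [0.4434 0.2392 2.0376] row [ 0.1  -0.47] 1.0
1.16 [0.447  0.2277 2.1376] row [ 0.15 -0.46] 1.0
1.06 [0.4518 0.2167 2.2376] row [ 0.19 -0.44] 1.0
0.96 [0.4577 0.2061 2.3376] row [ 0.23 -0.42] 1.0
0.86 [0.4646 0.1962 2.4376] row [ 0.28 -0.4 ] 1.0
0.76 [0.4724 0.1871 2.5376] row [ 0.31 -0.37] 1.0
0.66 [0.4811 0.1787 2.6376] row [ 0.35 -0.33] 1.0
0.56 [0.4906 0.1713 2.7376] row [ 0.38 -0.3 ] 1.0
0.46 [0.5008 0.1649 2.8376] row [ 0.41 -0.26] 1.0
0.36 [0.5116 0.1595 2.9376] row [ 0.43 -0.22] 1.0
0.26 [0.5229 0.1552 3.0376] row [ 0.45 -0.17] 1.0
0.16 [0.5345 0.1521 3.1376] row [ 0.47 -0.13] 1.0
0.06 [0.5464 0.1501 3.2376] row [ 0.48 -0.08] 1.0
-0.04 [0.5585 0.1494 3.3376] row [ 0.48 -0.03] 1.0
```

>>> carry_out:
  series:
    - [0.04,-0.5,0,0,0,0,0]
    - [0,-0.5,0,0,0,0,0]
    - [0,-0.44,0,0,0,0,0]
    - [-0.04,-0.48,0,0,0,1,0]
    - [0,-0.48,0,0,0,1,0]
    - [0.05,-0.48,0,0,0,1,0]
    - [0.1,-0.47,0,0,0,1,0]
    - [0.15,-0.46,0,0,0,1,0]

```text
t: 6.4
tool_pos: [0.4461, 0.226, 0.1406]
tool_rot: [1.505, 2.757, 0.0]
contact_force: [0.7, -0.0, -0.3]
opening: 0.0001
```

```bash
python3 - <<'E'
from h import *
a=ctrl.get_image('scene');b=ctrl.get_image('top')
cv2.imwrite('pics/m2.png',cv2.hconcat([cv2.resize(a['frame'][170:370,100:300],(400,400)),cv2.resize(b['frame'][150:310,130:290],(400,400))]))
E
```

```text
(no output)
```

View pics/m2.png

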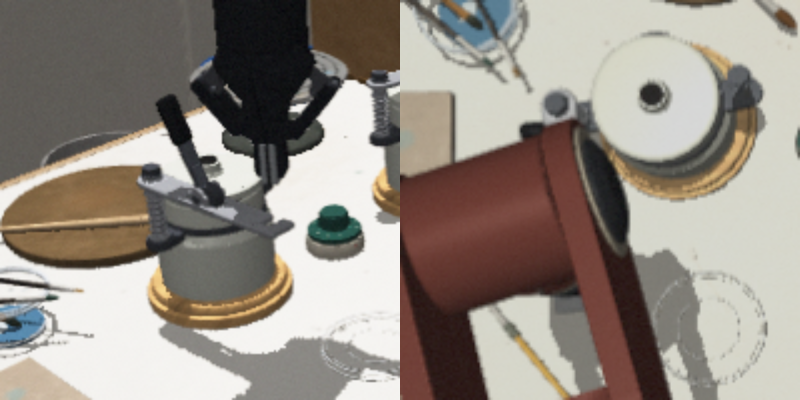

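```bash
python3 - <<'E'
from h import *
a=ctrl.get_image('scene'); o=ctrl.get_obs()['tool_pos']
for X in [(.4375,.3219,.1384),o,(.560,.270,.166),(.571,.1985,.144),(.413,.2627,.151),(.5823,.1277,.166)]:
    u=px(a,X); print(u.round(1), 'crop',((u-[100,170])*2).round(0))
save(a,'s3')
cv2.imwrite('pics/m3.png',cv2.resize(a['frame'][200:320,150:310],(800,600),interpolation=2))
for k in ['strap_notch','lever_grip','lever_hinge']:
    print(k,[(np.array(d['position'])*[640,480],d['p']) for d in ctrl.mark_of(a,k)])
E
```

```text
[197. 300.] crop [194. 260.]
[237.2 276.6] crop [274. 213.]
[176.  253.4] crop [152. 167.]
[204.4 250. ] crop [209. 160.]
[233.8 284.7] crop [268. 229.]
[228.  226.6] crop [256. 113.]
strap_notch [(array([234.432, 279.984]), 0.71)]
lever_grip [(array([184., 228.]), 0.65)]
lever_hinge [(array([198.208, 265.92 ]), 0.95), (array([208.832, 317.424]), 0.58)]
```

View pics/m3.png

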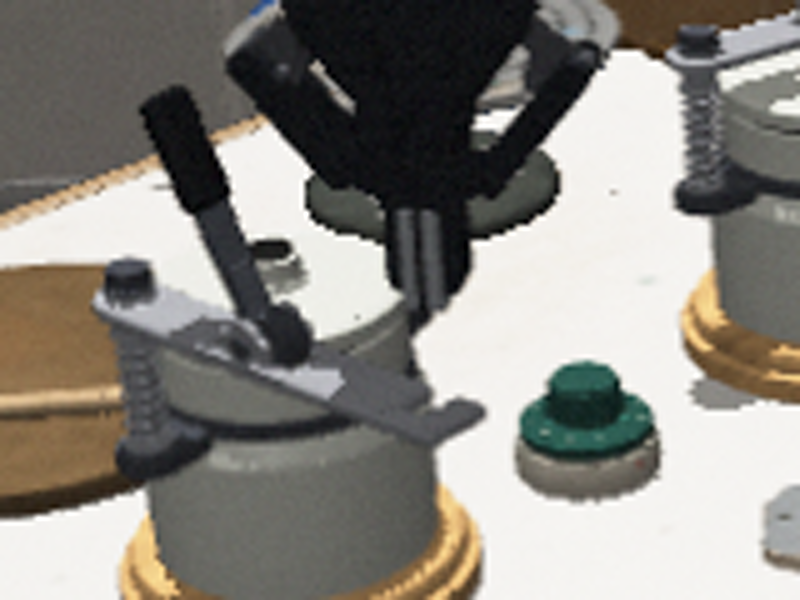

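```bash
python3 - <<'E'
from h import *
w=ctrl.get_image('wrist'); save(w,'w3'); E=np.linalg.inv(np.array(w['hand_eye']))
for z in [0,-.0115,-.019,-.03,-.05]:
    c=E@[0,0,z,1]; a=c[:2]/c[2]; a*=1+w['k1']*(a@a); print(z,a*[w['fx'],w['fy']]+[w['cx'],w['cy']],c[2])
E
```

```text
0 [319.60944584 293.29741538] 0.18756385403769366
-0.0115 [319.44577535 303.50157159] 0.17662499673998402
-0.019 [319.32755546 310.86990619] 0.16949095937191253
-0.03 [319.13478666 322.88078632] 0.15902770456540766
-0.05 [318.70949886 349.36231326] 0.140003604917217
```

View pics/w3.png

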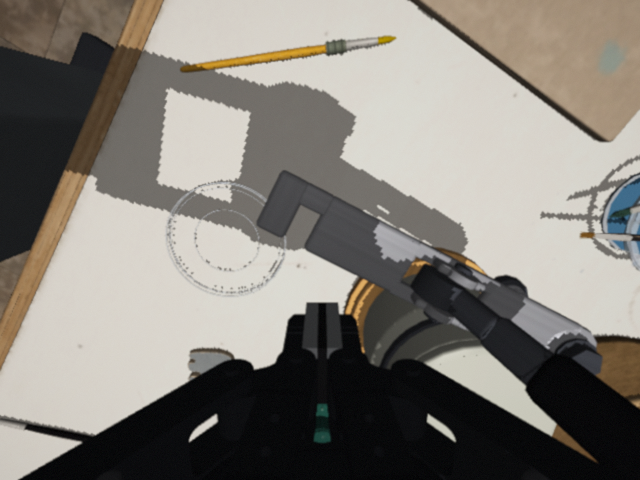

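```bash
python3 - <<'E'
from h import *
w=ctrl.get_image('wrist'); E=np.linalg.inv(np.array(w['hand_eye']))
for x in [0,.011]:
  for z in [0,-.01,-.02,-.03,-.04]:
    c=E@[x,0.011,z,1]; a=c[:2]/c[2]; a*=1+w['k1']*(a@a); print(x,z,a*[w['fx'],w['fy']]+[w['cx'],w['cy']])
a=ctrl.get_image('scene'); o=ctrl.get_obs()['tool_pos'];print(o, ctrl.get_obs()['t'])
for z in [.14,.15,.16,.17,.18]: print(z,px(a,[o[0],o[1],z]))
cv2.imwrite('pics/m4.png',cv2.resize(w['frame'][270:390,240:400],(800,600),interpolation=2))
cv2.imwrite('pics/m5.png',cv2.resize(a['frame'][235:300,200:270],(700,600),interpolation=0))
E
```

```text
0 0 [341.31083318 293.31278111]
0 -0.01 [342.33284847 302.11674283]
0 -0.02 [343.4713649  311.92010395]
0 -0.03 [344.74764941 322.90452313]
0 -0.04 [346.18852056 335.29887664]
0.011 0 [341.66874543 273.1045551 ]
0.011 -0.01 [342.72853015 280.97118813]
0.011 -0.02 [343.91123512 289.74687826]
0.011 -0.03 [345.23968356 299.5997692 ]
0.011 -0.04 [346.74275674 310.74246158]
[0.44594238 0.22771357 0.14028322] 6.85
0.14 [236.86474348 277.17145537]
0.15 [236.45484773 272.00208397]
0.16 [236.04387257 266.79035934]
0.17 [235.63186365 261.53620601]
0.18 [235.21886878 256.2395607 ]
```

View pics/m4.png

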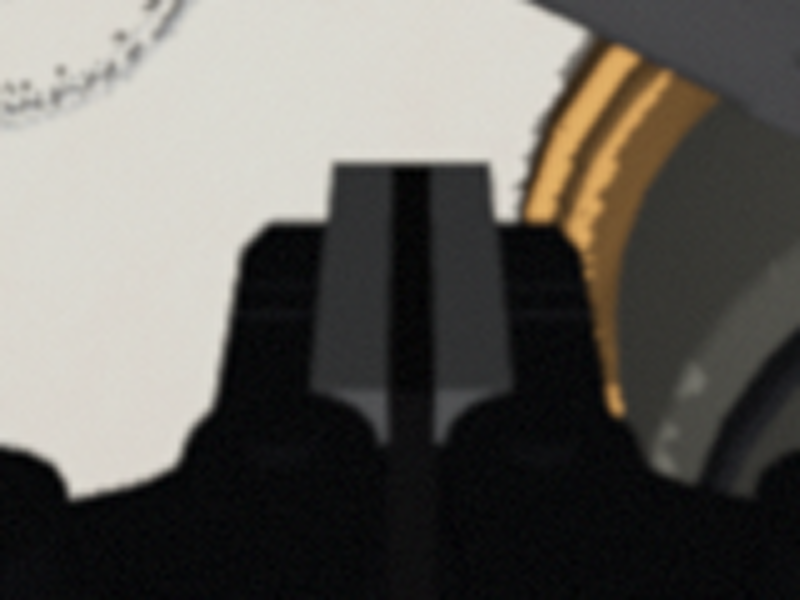

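View pics/m5.png

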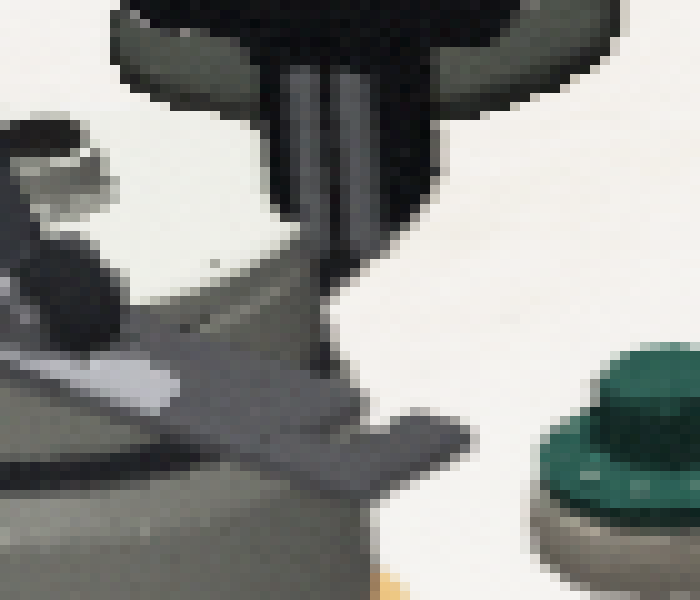

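>>> carry_out:
  series:
    - [0,0,0.6,0,0,0,0]
    - [-0.15,0.46,0,0,0,-1,0]
    - [-0.1,0.47,0,0,0,-1,0]
    - [-0.05,0.48,0,0,0,-1,0]
    - [0,0.48,0,0,0,-1,0]
    - [0.04,0.48,0,0,0,-1,0]
    - [0,0.5,0,0,0,0,0]
    - [0,0.5,0,0,0,0,0]
    - [0,0.5,0,0,0,0,0]

```text
t: 7.75
tool_pos: [0.4397, 0.3252, 0.1558]
tool_rot: [2.143, 2.297, 0.001]
contact_force: [-0.4, -0.2, 0.4]
opening: -0.0006
```

```bash
python3 - <<'E'
from h import *
print(ctrl.pinch_z,ctrl.get_obs()['tool_pos'],[x for x in dir(ctrl) if x[0]!='_'])
E
```

```text
0.0187 [0.43969783 0.32522788 0.15579917] ['MotionError', 'finish_job', 'get_image', 'get_obs', 'mark_of', 'pinch_z', 'trace']
```

>>> carry_out:
  series:
    - [0,0,-0.8,0,0,0,0]
    - [0,0,-0.8,0,0,0,0]
    - [0,0,0,0,0,0,0]

```text
t: 8.05
tool_pos: [0.4374, 0.3236, 0.1121]
tool_rot: [-2.142, -2.296, 0.009]
contact_force: [-0.3, -0.1, -1.0]
opening: -0.0
```

```bash
python3 - <<'E'
from h import *
a=ctrl.get_image('scene'); o=ctrl.get_obs()['tool_pos'];print(o)
f=cv2.resize(a['frame'][210:310,140:260],(720,600),interpolation=2)
for z in [.11,.12,.13,.14,.15,.16]:
    for dx in [0]:
        u=(px(a,[o[0],o[1],z])-[140,210])*6; cv2.circle(f,(int(u[0]),int(u[1])),3,(0,0,255),-1)
        cv2.putText(f,str(z),(int(u[0])+60,int(u[1])),0,.4,(0,0,255))
cv2.imwrite('pics/m6.png',f)
E
```

```text
[0.438455   0.32396127 0.11381551]
```

View pics/m6.png

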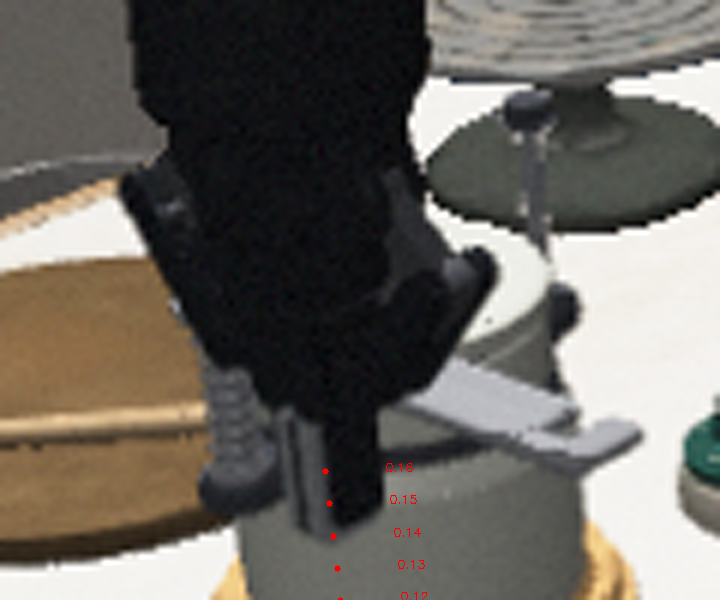

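>>> carry_out:
  series:
    - [0.08,-0.5,-0.2,0,0,0,0]
    - [0,-0.5,0,0,0,0,0]
    - [0,-0.48,0,0,0,0,0]
    - [-0.04,-0.48,0,0,0,1,0]
    - [0,-0.48,0,0,0,1,0]
    - [0,0,0,0,0,0,0]

```text
t: 8.7
tool_pos: [0.4411, 0.2616, 0.1111]
tool_rot: [1.907, 2.495, 0.002]
contact_force: [0.2, 0.6, 0.5]
opening: -0.0
```

```bash
python3 - <<'E'
from h import *
a=ctrl.get_image('scene');print(ctrl.get_obs()['tool_pos'])
b=ctrl.get_image('wrist')
cv2.imwrite('pics/m7.png',cv2.hconcat([cv2.resize(a['frame'][200:320,140:260],(400,400),interpolation=2),cv2.resize(b['frame'][0:400,120:520],(400,400))]))
E
```

```text
[0.44103693 0.26222032 0.11103802]
```

View pics/m7.png

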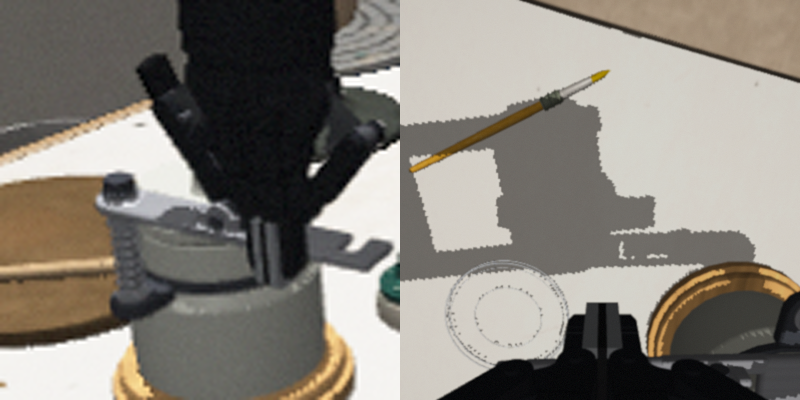

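>>> carry_out:
  series:
    - [0.05,-0.48,-0.04,0,0,1,0]
    - [0.1,-0.47,0,0,0,1,0]
    - [0.15,-0.46,0,0,0,1,0]
    - [0.19,-0.44,0,0,0,1,0]
    - [0.23,-0.42,0,0,0,1,0]
    - [0.28,-0.4,0,0,0,1,0]
    - [0.31,-0.37,0,0,0,1,0]
    - [0.35,-0.33,0,0,0,1,0]

```text
t: 9.6
tool_pos: [0.482, 0.179, 0.1095]
tool_rot: [-0.777, -3.043, -0.001]
contact_force: [-0.6, 1.8, -0.2]
opening: -0.0
```

```bash
python3 - <<'E'
from arc import *
from scipy.spatial.transform import Rotation as R
a=ctrl.get_image('scene');o=ctrl.get_obs();print(o['tool_pos'],o['contact_force'])
b=ctrl.get_image('wrist')
cv2.imwrite('pics/m8.png',cv2.hconcat([cv2.resize(a['frame'][180:300,140:260],(400,400),interpolation=2),cv2.resize(b['frame'][80:480,120:520],(400,400))]))
M=R.from_rotvec(o['tool_rot']).as_matrix(); y=np.arctan2(M[1,0],M[0,0])
show(np.r_[o['tool_pos'][:2],y],np.arange(.56,-.05,-.1))
E
```

```text
[0.48334489 0.17789434 0.10963226] [-0.65610708 -0.98822327  1.00171669]
0.56 [0.4906 0.1713 2.7376] row [ 0.29 -0.26] 0.95
0.46 [0.5008 0.1649 2.8376] row [ 0.41 -0.26] 1.0
0.36 [0.5116 0.1595 2.9376] row [ 0.43 -0.22] 1.0
0.26 [0.5229 0.1552 3.0376] row [ 0.45 -0.17] 1.0
0.16 [0.5345 0.1521 3.1376] row [ 0.47 -0.13] 1.0
0.06 [0.5464 0.1501 3.2376] row [ 0.48 -0.08] 1.0
-0.04 [0.5585 0.1494 3.3376] row [ 0.48 -0.03] 1.0
```

View pics/m8.png

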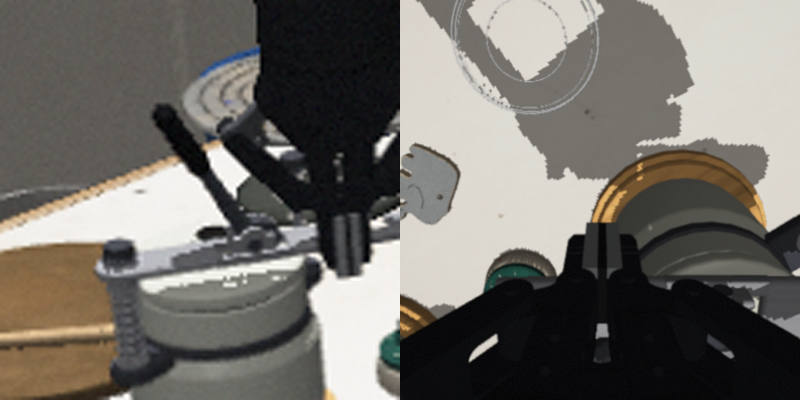

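>>> carry_out:
  series:
    - [0.29,-0.26,0,0,0,0.95,0]
    - [0.41,-0.26,0,0,0,1,0]
    - [0.43,-0.22,0,0,0,1,0]
    - [0.45,-0.17,0,0,0,1,0]
    - [0.24,-0.07,0,0,0,0.5,0]
    - [0.24,-0.06,0,0,0,0.5,0]
    - [0.24,-0.04,0,0,0,0.5,0]
    - [0.12,-0.02,0,0,0,0.25,0]
    - [0,0,0,0,0,0,0]

```text
t: 10.6
tool_pos: [0.5424, 0.1516, 0.1092]
tool_rot: [0.103, -3.139, 0.0]
contact_force: [-1.0, -1.4, 0.0]
opening: 0.0001
```

```bash
python3 - <<'E'
from arc import *
from scipy.spatial.transform import Rotation as R
a=ctrl.get_image('scene');o=ctrl.get_obs();print(o['tool_pos'],o['contact_force'])
b=ctrl.get_image('wrist')
cv2.imwrite('pics/m9.png',cv2.hconcat([cv2.resize(a['frame'][180:300,140:260],(400,400),interpolation=2),cv2.resize(b['frame'][80:480,120:520],(400,400))]))
M=R.from_rotvec(o['tool_rot']).as_matrix(); y=np.arctan2(M[1,0],M[0,0])
show(np.r_[o['tool_pos'][:2],y],[0,-.03])
E
```

```text
[0.54242153 0.15172867 0.10922127] [-0.43948369 -0.23621895 -0.02061404]
0 [0.5536 0.1495 3.2976] row [ 0.45 -0.09] 63.74
-0.03 [0.5573 0.1494 3.3276] row [ 0.14 -0.01] 0.3
```

View pics/m9.png

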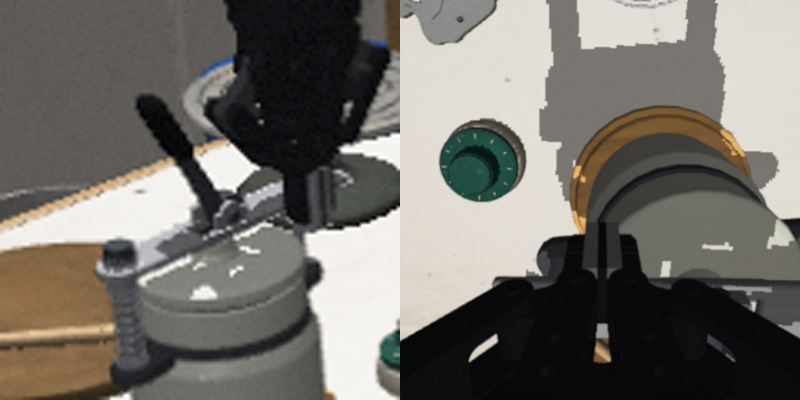

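>>> carry_out:
  series:
    - [0.15,-0.03,0,0,0,0.4,0]
    - [0.15,-0.03,0,0,0,0.4,0]
    - [0.15,-0.02,0,0,0,0.1,0]
    - [0,0,0,0,0,0,0]

```text
t: 11.1
tool_pos: [0.554, 0.1496, 0.1093]
tool_rot: [-0.245, 3.132, 0.0]
contact_force: [-1.6, 1.2, -0.4]
opening: -0.0001
```

>>> carry_out:
  series:
    - [0.08,0.01,0,0,0,0,0]
    - [0,0,0,0,0,0,0]

```text
t: 11.3
tool_pos: [0.5555, 0.1497, 0.1091]
tool_rot: [0.246, -3.131, 0.0]
contact_force: [-2.2, 0.4, 0.4]
opening: 0.0001
```

>>> carry_out:
  series:
    - [0.08,0.01,0,0,0,0,0]
    - [0,0,0,0,0,0,0]

```text
t: 11.5
tool_pos: [0.557, 0.1498, 0.1089]
tool_rot: [0.246, -3.13, 0.001]
contact_force: [-4.2, -2.5, 1.5]
opening: -0.0002
```

>>> carry_out:
  series:
    - [0.06,0.01,0,0,0,0,0]
    - [0,0,0,0,0,0,0]

```text
t: 11.7
tool_pos: [0.558, 0.1498, 0.1087]
tool_rot: [0.246, -3.128, 0.001]
contact_force: [-6.1, -1.1, 1.6]
opening: 0.0
```

>>> carry_out:
  series:
    - [0.06,0.01,0,0,0,0,0]
    - [0,0,0,0,0,0,0]

```text
t: 11.9
tool_pos: [0.5589, 0.1499, 0.1084]
tool_rot: [0.246, -3.127, 0.002]
contact_force: [-7.3, -1.9, 1.1]
opening: 0.0
```

```bash
python3 - <<'E'
from arc import *
a=ctrl.get_image('scene');b=ctrl.get_image('top')
print(ctrl.get_obs()['contact_force'])
cv2.imwrite('pics/m10.png',cv2.hconcat([cv2.resize(a['frame'][180:300,140:260],(400,400),interpolation=2),cv2.resize(b['frame'][150:250,170:270],(400,400))]))
E
```

```text
[-8.59551528 -3.22361639  0.91479066]
```

View pics/m10.png

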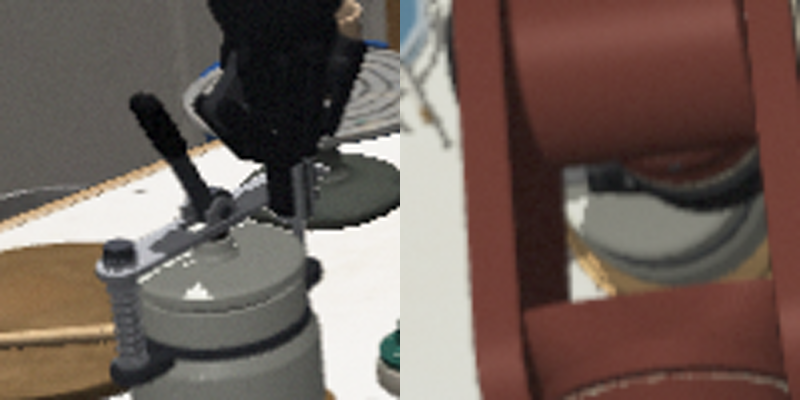

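>>> carry_out:
  series:
    - [0.08,0.01,0,0,0,0,0]
    - [0,0,0,0,0,0,0]
    - [0,0,0,0,0,0,0]

```text
t: 12.3
tool_pos: [0.5601, 0.1499, 0.1081]
tool_rot: [0.246, -3.125, 0.002]
contact_force: [-9.6, -3.0, 1.5]
opening: 0.0003
```

>>> carry_out:
  series:
    - [0.08,0.01,0,0,0,0,0]
    - [0,0,0,0,0,0,0]
    - [0,0,0,0,0,0,0]

```text
t: 12.6
tool_pos: [0.5613, 0.15, 0.1078]
tool_rot: [0.246, -3.122, 0.003]
contact_force: [-11.9, -4.0, 2.5]
opening: -0.0003
```

>>> carry_out:
  series:
    - [-1,-0.1,0,0,0,0,0]
    - [-1,-0.1,0,0,0,0,0]
    - [0,0,1,0,0,0,0]
    - [0,0,1,0,0,0,0]
    - [0,0,1,0,0,0,0]
    - [0,0,1,0,0,0,0]
    - [0,0,1,0,0,0,0]
    - [-1,0.5,1,0,0,-1,0]
    - [-1,0.5,0,0,0,-1,0]
    - [-1,0.5,0,0,0,-1,0]
    - [-1,0.5,0,0,0,-1,0]
    - [0,0,0,0,0,0,0]

```text
t: 13.8
tool_pos: [0.414, 0.1972, 0.2603]
tool_rot: [0.377, 3.116, 0.003]
contact_force: [0.7, -0.7, 0.2]
opening: 0.0003
```

```bash
python3 - <<'E'
from arc import *
a=ctrl.get_image('scene');b=ctrl.get_image('top');c=ctrl.get_image('wrist');save(c,'w11')
print(ctrl.get_obs()['tool_pos'],ctrl.get_obs()['contact_force'])
cv2.imwrite('pics/m11.png',cv2.hconcat([cv2.resize(a['frame'][180:300,140:260],(400,400),interpolation=2),cv2.resize(b['frame'][150:250,170:270],(400,400))]))
E
```

```text
[0.41572314 0.1958681  0.25979711] [0.62369677 0.92220422 0.02145746]
```

View pics/m11.png

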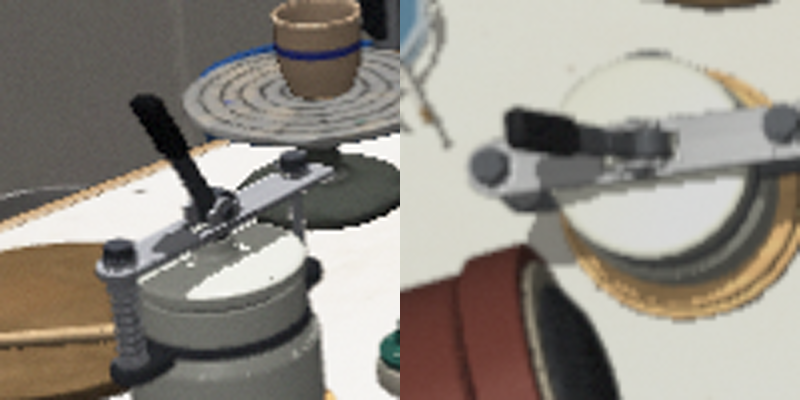

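View pics/w11.png

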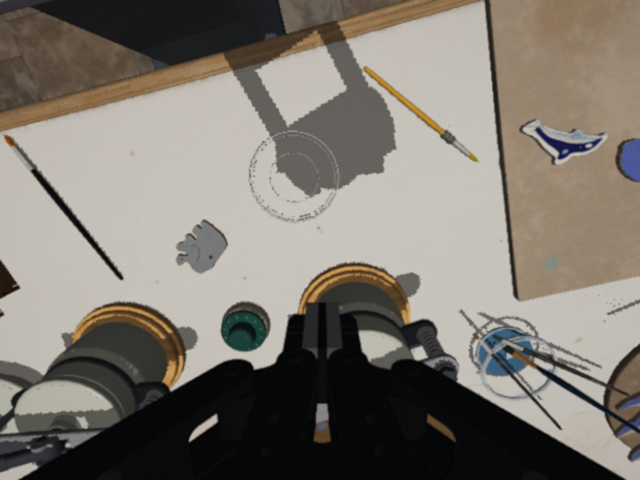

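```bash
python3 - <<'E'
from arc import *
b=ctrl.get_image('top')
f=cv2.resize(b['frame'][160:210,185:285],(800,400),interpolation=2)
for a in [0,.05]:
  for off in [.014,-.014]:
    pts=[]
    for r in [0,.163]:
        q=pose(a,r,off)[:2]; u=(px(b,[q[0],q[1],.154])-[185,160])*8; pts.append(tuple(int(v) for v in u))
    cv2.line(f,pts[0],pts[1],(0,0,255) if a==0 else (0,255,0),1)
cv2.imwrite('pics/m12.png',f)
E
```

```text
(no output)
```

View pics/m12.png

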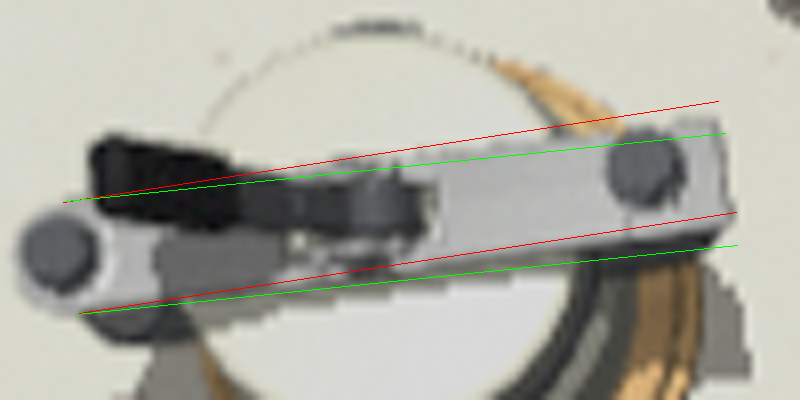

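```bash
python3 - <<'E'
from arc import *
b=ctrl.get_image('top')
f=b['frame']
cv2.imwrite('pics/m13.png',cv2.resize(f[165:200,235:285],(800,560),interpolation=2))
g=cv2.cvtColor(f,cv2.COLOR_BGR2GRAY).astype(int)
for c in list(range(238,262,2))+[270,272,274]: print(c,g[170:200,c])
E
```

```text
238 [216 215 216 216 216 215 216 216 203 179 177 184 155 109 123 125 142 137
 112 144 171 177 159 124 119 129 176 216 216 217]
240 [214 215 215 216 215 216 216 216 191 162 174 174 175 178 179 181 178 176
 175 170 167 180 147 104 128 132 180 216 217 216]
242 [216 215 215 216 215 216 216 215 191 162 174 173 176 175 176 178 181 180
 181 182 180 174 140 109 127 176 217 216 216 217]
244 [215 216 216 216 216 216 215 217 195 170 175 177 175 175 177 182 181 183
 182 183 185 168 123 108 126 177 217 217 216 217]
246 [212 216 215 215 215 217 215 197 170 174 178 176 176 177 179 183 184 184
 183 184 187 161 122 127 128 174 217 217 217 216]
248 [184 207 214 215 216 216 216 196 172 178 176 178 179 180 182 183 184 184
 184 184 184 152 109 128 132 178 217 217 216 217]
250 [135 166 192 204 214 216 216 196 171 177 179 181 178 180 183 184 186 185
 185 186 174 137 109 127 176 216 216 217 216 216]
252 [168 153 150 137 167 198 210 191 170 179 181 182 180 184 186 185 184 184
 185 186 169 125 117 125 175 216 216 217 217 215]
254 [187 172 171 178 151 121 105 147 180 181 182 180 181 184 187 186 185 187
 186 189 162 114 126 126 173 214 214 209 198 183]
256 [204 188 168 166 187 171 142 162 183 182 183 183 182 185 185 186 186 186
 188 184 148  97 112 109 109 108  99  73  67  65]
258 [215 205 190 177 161 174 177 171 182 184 184 181 182 186 187 188 185 188
 188 176 128  59  64  61  60  58  54  53  49  48]
260 [214 214 198 179 182 170 161 174 171 159 161 151 160 187 186 188 187 189
 193 173 106  53  58  53  56  76  84  85  85 102]
270 [213 213 214 214 190 163 175 173 159 125 102  96  90 138 176 177 181 184
 149  65  53  54  58  83  94  89  84  85  86  85]
272 [214 215 214 214 189 163 177 175 176 177 180 179 180 182 180 182 183 173
 130  58  49  94 114  90  87  88  84  76  80  83]
274 [214 213 214 214 196 153 138 143 155 166 173 181 184 182 180 179 182 166
 112  95 172 214 214 184 129 128 124 124 126 126]
```

View pics/m13.png

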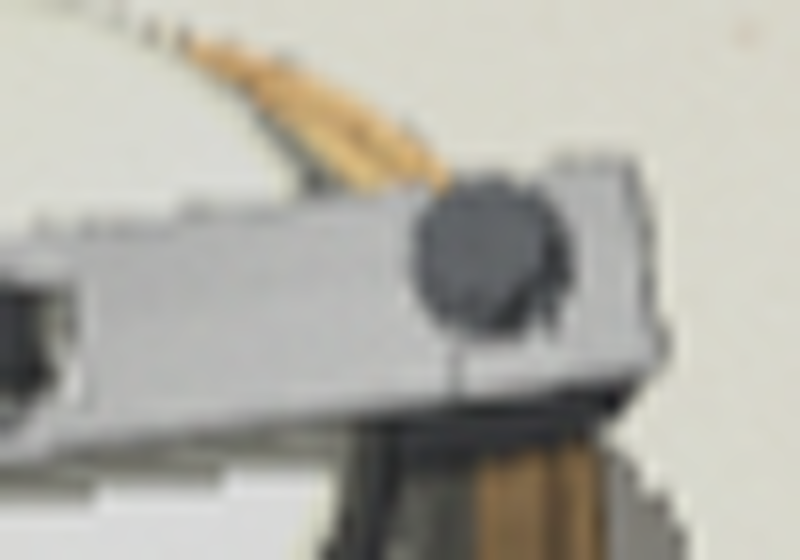

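```bash
python3 - <<'E'
from arc import *
b=ctrl.get_image('top');f=b['frame']; g=cv2.cvtColor(f,cv2.COLOR_BGR2GRAY)
P=[]
for c in list(range(241,261))+[271,272,273,274]:
    col=g[:,c].astype(float); 
    for r in range(184,197):
        if col[r]>=145>col[r+1]: P.append(atz(b,(c,r+(col[r]-145)/(col[r]-col[r+1])),.154)[:2]); break
P=np.array(P); k=np.polyfit(P[:,1],P[:,0],1); print('edge dx/dy',k, np.std(np.polyval(k,P[:,1])-P[:,0]))
# head blobs: dark bluish
for n,(x0,x1,y0,y1) in dict(nut=(185,198,184,198),bolt=(258,272,174,188)).items():
    s=g[y0:y1,x0:x1]; m=(s<115).astype(np.uint8); M=cv2.moments(m,True); u=(x0+M['m10']/M['m00'],y0+M['m01']/M['m00']); print(n,u,M['m00'],atz(b,u,.166)[:2])
    X=atz(b,u,.166)[:2]; print('  dist to edge line', (X[0]-np.polyval(k,X[1]))*np.cos(np.arctan(k[0])))
E
```

```text
edge dx/dy [-0.14101147  0.58565639] 0.00015858515980212202
nut (192.36, 191.0) 75.0 [0.56041768 0.270079  ]
  dist to edge line 0.012719691845329532
bolt (265.3333333333333, 180.84) 75.0 [0.58063065 0.12862789]
  dist to edge line 0.012983823021780147
```

>>> carry_out:
  series:
    - [0.2,0.5,0,0,0,-1,0]
    - [0.2,0.5,0,0,0,-1,0]
    - [0.5,0.5,0,0,0,-1,0]
    - [0.5,0.5,0,0,0,-1,0]
    - [0.5,0.5,0,0,0,-1,0]
    - [0.5,0.5,0,0,0,-1,0]
    - [0.6,0.5,0,0,0,-1,0]
    - [0.6,0.3,0,0,0,-1,0]
    - [0.6,0.1,0,0,0,-1,0]
    - [0.6,0,0,0,0,-1,0]
    - [0.6,0,0,0,0,-1,0]
    - [0.2,0,0,0,0,-0.9,0]

```text
t: 15.3
tool_pos: [0.5567, 0.2928, 0.2583]
tool_rot: [-2.069, -2.364, 0.001]
contact_force: [0.1, -1.1, -0.0]
opening: 0.0001
```

```bash
cat > lev.py <<'E'
from h import *
C=np.array([.5705,.1994]); yaw=.142; B=.029
ey=np.array([-np.sin(yaw),np.cos(yaw)])
def P(phi,d=.065,gap=0):
    s,c=np.sin(phi),np.cos(phi)
    if phi<0: y=-.092*s+.006*c; z=.158+d*c
    else: y=-d*s+.006*c; z=.158+d*c+.006*s
    q=C+ey*(y+.011+gap); return np.r_[q,z-B]
def show(p0,A,d=.065):
    for a in A:
        p=P(a,d); print(round(a,2),p.round(4),'row',((p-p0)/.025).round(2)); p0=p
E
python3 - <<'E'
from lev import *
from scipy.spatial.transform import Rotation as R
o=ctrl.get_obs(); M=R.from_rotvec(o['tool_rot']).as_matrix(); print(o['tool_pos'],'yaw',np.arctan2(M[1,0],M[0,0]))
print(P(-.6,gap=.015))
a=ctrl.get_image('scene');b=ctrl.get_image('top')
cv2.imwrite('pics/m14.png',cv2.hconcat([cv2.resize(a['frame'][180:300,140:260],(400,400),interpolation=2),cv2.resize(b['frame'][150:250,170:270],(400,400))]))
E
```

```text
[0.55670233 0.29275201 0.25832221] yaw 1.7036909872513066
[0.55876785 0.28146474 0.18264681]
```

View pics/m14.png

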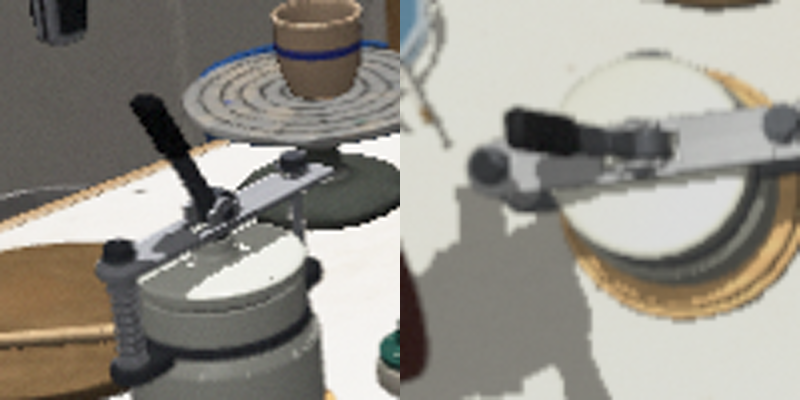

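```bash
python3 - <<'E'
from h import *
o=ctrl.get_obs();print(o['tool_pos'],o['q'])
a=ctrl.get_image('scene');b=ctrl.get_image('top')
for z in [0,.03,.1]: print(px(a,o['tool_pos']+[0,0,z]),px(b,o['tool_pos']+[0,0,z]))
save(a,'s15');save(b,'t15')
E
```

```text
[0.55608741 0.29276822 0.25840899] [ 3.66321324e-01  3.41311653e-02  1.53755525e+00 -1.22042086e-04
  1.57090421e+00  2.29383378e-01]
[160.84608505 209.2359406 ] [165.70103012 184.46501414]
[158.87407617 192.60815205] [160.13872059 181.20522057]
[154.3033041  152.47521729] [145.39847667 172.56820488]
```

View pics/s15.png

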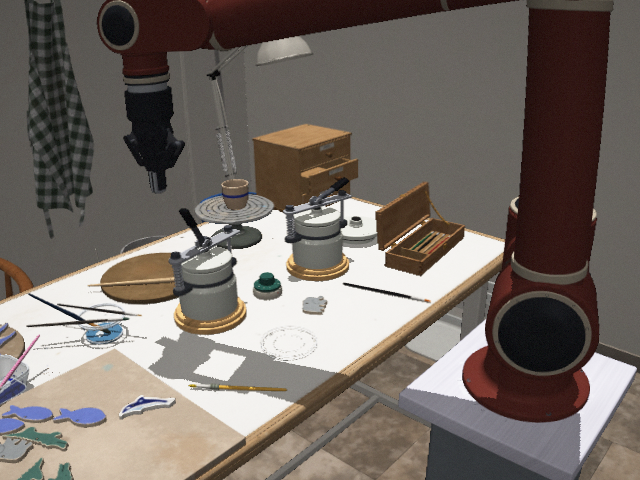

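View pics/t15.png

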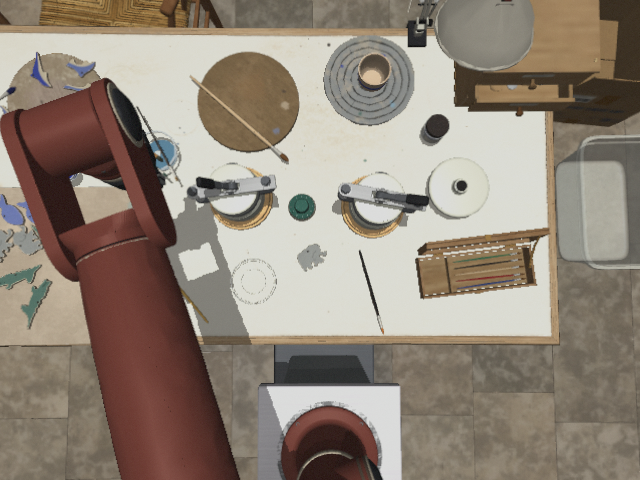

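>>> carry_out:
  series:
    - [0.04,0,-1,0,0,0.1,0]
    - [0,0,-1,0,0,0,0]
    - [0,0,-1,0,0,0,0]
    - [0.04,-0.2,0,0,0,0,0]
    - [0,0,0,0,0,0,0]

```text
t: 16.0
tool_pos: [0.5567, 0.2878, 0.1844]
tool_rot: [-2.051, -2.38, 0.001]
contact_force: [-0.3, -0.7, 0.9]
opening: -0.0005
```

```bash
python3 - <<'E'
from lev import *
o=ctrl.get_obs(); print(o['tool_pos'],o['contact_force'])
a=ctrl.get_image('scene')
f=cv2.resize(a['frame'][180:280,140:260],(720,600),interpolation=2)
cv2.imwrite('pics/m16.png',f)
show(o['tool_pos'],[-.6]+list(np.arange(-.5,1.3,.1))+[1.22])
E
```

```text
[0.55671029 0.28776736 0.18436424] [-0.28116251 -0.68530234  0.87020838]
-0.6 [0.5609 0.2666 0.1826] row [ 0.17 -0.85 -0.07]
-0.5 [0.562  0.2592 0.186 ] row [ 0.04 -0.3   0.14]
-0.4 [0.5631 0.2512 0.1889] row [ 0.05 -0.32  0.11]
-0.3 [0.5643 0.2429 0.1911] row [ 0.05 -0.33  0.09]
-0.2 [0.5655 0.2342 0.1927] row [ 0.05 -0.35  0.06]
-0.1 [0.5668 0.2253 0.1937] row [ 0.05 -0.36  0.04]
-0.0 [0.5681 0.2162 0.194 ] row [ 0.05 -0.36  0.01]
0.1 [0.569  0.2098 0.1943] row [ 0.04 -0.26  0.01]
0.2 [0.5699 0.2033 0.1939] row [ 0.04 -0.26 -0.02]
0.3 [0.5709 0.1969 0.1929] row [ 0.04 -0.26 -0.04]
0.4 [0.5717 0.1907 0.1912] row [ 0.04 -0.25 -0.07]
0.5 [0.5726 0.1847 0.1889] row [ 0.03 -0.24 -0.09]
0.6 [0.5734 0.1789 0.186 ] row [ 0.03 -0.23 -0.12]
0.7 [0.5742 0.1734 0.1826] row [ 0.03 -0.22 -0.14]
0.8 [0.575  0.1683 0.1786] row [ 0.03 -0.2  -0.16]
0.9 [0.5756 0.1636 0.1741] row [ 0.03 -0.19 -0.18]
1.0 [0.5762 0.1594 0.1692] row [ 0.02 -0.17 -0.2 ]
1.1 [0.5768 0.1556 0.1638] row [ 0.02 -0.15 -0.21]
1.2 [0.5772 0.1525 0.1581] row [ 0.02 -0.13 -0.23]
1.22 [0.5773 0.1519 0.157 ] row [ 0.   -0.02 -0.05]
```

View pics/m16.png

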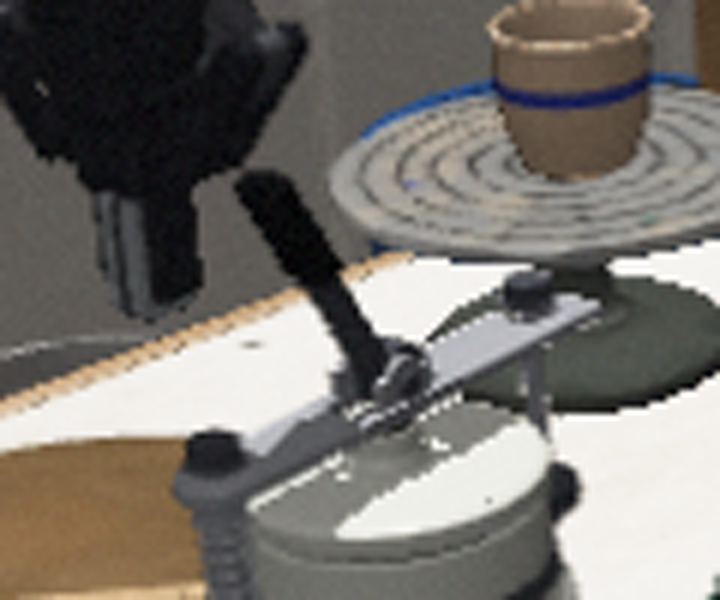

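>>> carry_out:
  series:
    - [0.09,-0.43,-0.03,0,0,0,0]
    - [0.08,-0.42,-0.03,0,0,0,0]
    - [0.04,-0.3,0.13,0,0,0,0]
    - [0.05,-0.32,0.11,0,0,0,0]
    - [0.05,-0.33,0.09,0,0,0,0]
    - [0.05,-0.35,0.06,0,0,0,0]
    - [0.05,-0.36,0.04,0,0,0,0]
    - [0,0,0,0,0,0,0]

```text
t: 16.85
tool_pos: [0.5674, 0.2244, 0.1938]
tool_rot: [2.052, 2.378, -0.0]
contact_force: [-0.2, -0.4, -0.1]
opening: 0.0003
```

```bash
python3 - <<'E'
from lev import *
o=ctrl.get_obs(); print(o['tool_pos'],o['contact_force'])
a=ctrl.get_image('scene')
f=cv2.resize(a['frame'][180:280,140:260],(720,600),interpolation=2)
cv2.imwrite('pics/m17.png',f)
E
```

```text
[0.56742592 0.22437092 0.19375506] [-0.20273013 -0.35770891 -0.13775377]
```

View pics/m17.png

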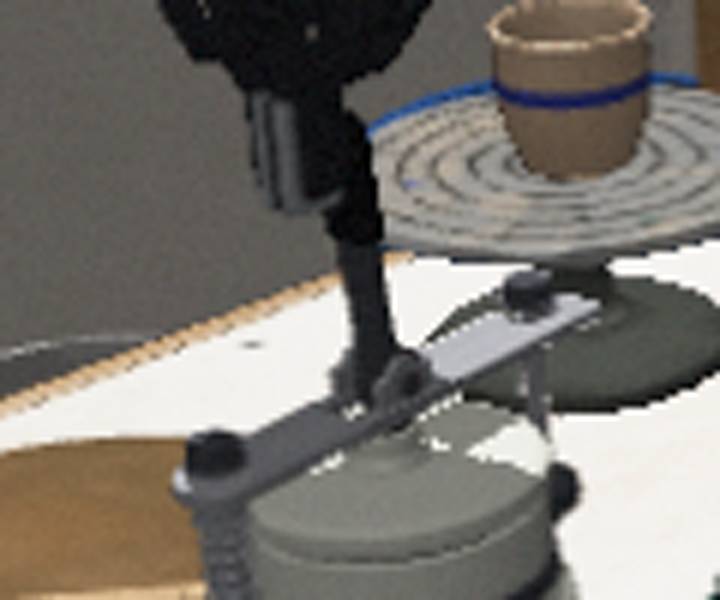

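Lever is nearly upright and following the finger. Continuing along the arc.

>>> carry_out:
  series:
    - [0.05,-0.34,0.01,0,0,0,0]
    - [0.04,-0.26,0.01,0,0,0,0]
    - [0.04,-0.26,-0.02,0,0,0,0]
    - [0.04,-0.26,-0.04,0,0,0,0]
    - [0.04,-0.25,-0.07,0,0,0,0]
    - [0.03,-0.24,-0.09,0,0,0,0]
    - [0.03,-0.23,-0.12,0,0,0,0]
    - [0.03,-0.22,-0.14,0,0,0,0]
    - [0,0,0,0,0,0,0]

```text
t: 17.8
tool_pos: [0.5746, 0.1731, 0.1813]
tool_rot: [2.052, 2.378, -0.002]
contact_force: [0.6, 0.8, 0.1]
opening: 0.0001
```

```bash
python3 - <<'E'
from lev import *
o=ctrl.get_obs(); print(o['tool_pos'],o['contact_force'])
a=ctrl.get_image('scene')
f=cv2.resize(a['frame'][180:280,140:260],(720,600),interpolation=2)
cv2.imwrite('pics/m18.png',f)
E
```

```text
[0.5746447  0.17306274 0.18129761] [0.64250758 0.82735382 0.12602959]
```

View pics/m18.png

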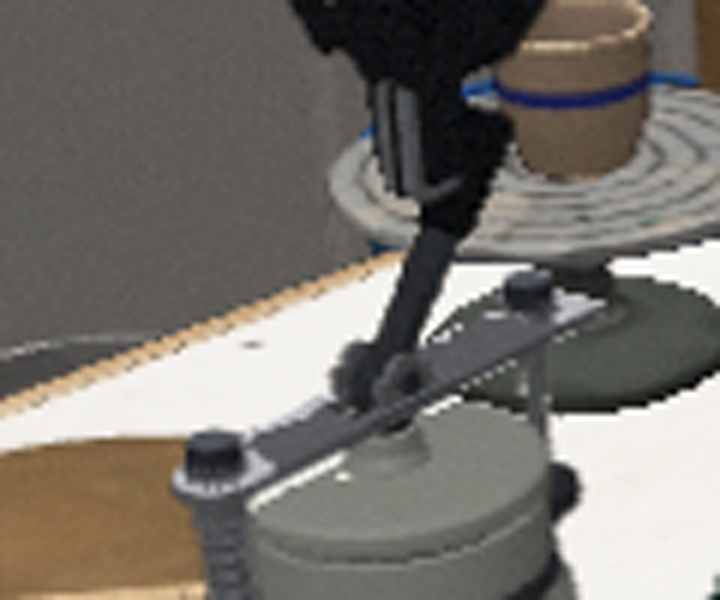

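>>> carry_out:
  series:
    - [0.03,-0.2,-0.16,0,0,0,0]
    - [0.03,-0.19,-0.18,0,0,0,0]
    - [0.02,-0.17,-0.2,0,0,0,0]
    - [0.02,-0.15,-0.21,0,0,0,0]
    - [0,0,0,0,0,0,0]

```text
t: 18.35
tool_pos: [0.5768, 0.1555, 0.1619]
tool_rot: [-2.052, -2.379, 0.002]
contact_force: [0.7, 0.3, 1.3]
opening: 0.0
```

>>> carry_out:
  series:
    - [0.02,-0.13,-0.23,0,0,0,0]
    - [0,-0.02,-0.05,0,0,0,0]
    - [0,0,0,0,0,0,0]

```text
t: 18.65
tool_pos: [0.5777, 0.1529, 0.1567]
tool_rot: [-2.051, -2.379, -0.001]
contact_force: [-1.1, 0.4, 4.8]
opening: -0.0001
```

```bash
python3 - <<'E'
from lev import *
o=ctrl.get_obs(); print(o['tool_pos'],o['contact_force'])
a=ctrl.get_image('scene')
f=cv2.resize(a['frame'][180:280,140:260],(720,600),interpolation=2)
cv2.imwrite('pics/m19.png',f)
E
```

```text
[0.57771664 0.15293709 0.15665204] [-1.10501994  0.39409684  4.83162686]
```

View pics/m19.png

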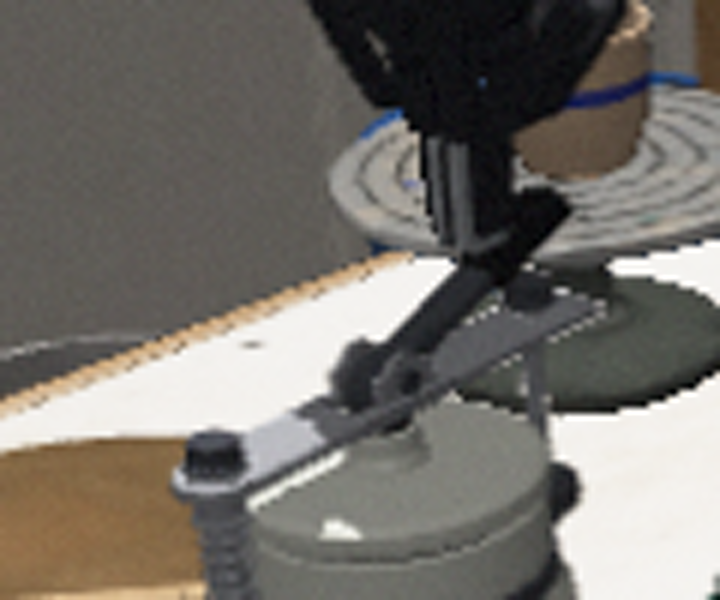

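>>> carry_out:
  series:
    - [0.01,-0.1,-0.16,0,0,0,0]
    - [0.01,-0.06,-0.16,0,0,0,0]
    - [0,0,0,0,0,0,0]

```text
t: 19.0
tool_pos: [0.5792, 0.1519, 0.1545]
tool_rot: [-2.049, -2.379, -0.012]
contact_force: [-9.5, 8.6, 23.1]
opening: 0.0
```

>>> carry_out:
  series:
    - [0.01,-0.04,-0.16,0,0,0,0]
    - [0,0,0,0,0,0,0]

```text
t: 19.2
tool_pos: [0.58, 0.1516, 0.1536]
tool_rot: [-2.049, -2.38, -0.014]
contact_force: [-15.2, 7.7, 33.3]
opening: 0.0001
```

```bash
python3 - <<'E'
from lev import *
o=ctrl.get_obs(); print(o['tool_pos'],o['contact_force'])
a=ctrl.get_image('scene')
f=cv2.resize(a['frame'][180:280,140:260],(720,600),interpolation=2)
cv2.imwrite('pics/m20.png',f)
E
```

```text
[0.5800205  0.1515587  0.15358093] [-15.18257396   7.73587347  33.31745954]
```

View pics/m20.png

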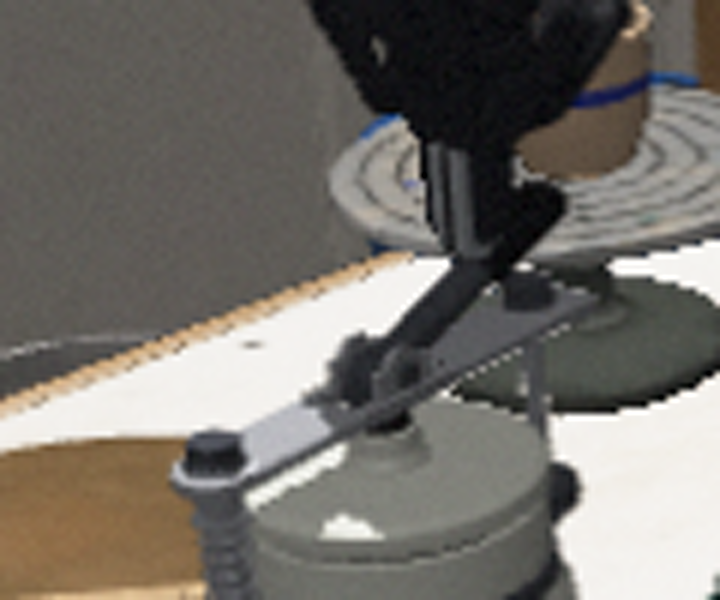

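>>> carry_out:
  series:
    - [0,0,0.5,0,0,0,0]
    - [0,0,1,0,0,0,0]
    - [0,0,1,0,0,0,0]
    - [0,0,1,0,0,0,0]
    - [-0.5,0.5,1,0,0,0,0]
    - [-1,0.5,0.5,0,0,0,0]
    - [-1,0.5,0,0,0,0,0]
    - [-1,0.5,0,0,0,0,0]
    - [-1,0.5,0,0,0,0,0]
    - [-1,0,0,0,0,0,0]
    - [0,0,0,0,0,0,0]

```text
t: 20.35
tool_pos: [0.4387, 0.2105, 0.2683]
tool_rot: [-2.048, -2.381, 0.001]
contact_force: [0.2, 0.3, -0.5]
opening: -0.0001
```

```bash
python3 - <<'E'
from lev import *
o=ctrl.get_obs(); print(o['tool_pos'],o['contact_force'],o['t'])
a=ctrl.get_image('scene');b=ctrl.get_image('top');save(b,'t21')
f=np.vstack([np.hstack([cv2.resize(a['frame'][200:275,160:260],(400,300),interpolation=2),cv2.resize(a['frame'][165:240,270:370],(400,300),interpolation=2)]),
np.hstack([cv2.resize(b['frame'][150:225,185:285],(400,300),interpolation=2),cv2.resize(b['frame'][155:230,335:435],(400,300),interpolation=2)])])
cv2.imwrite('pics/m21.png',f)
E
```

```text
[0.4387282  0.21054307 0.26827488] [ 0.23361349  0.2942819  -0.46645046] 20.35
```

View pics/m21.png

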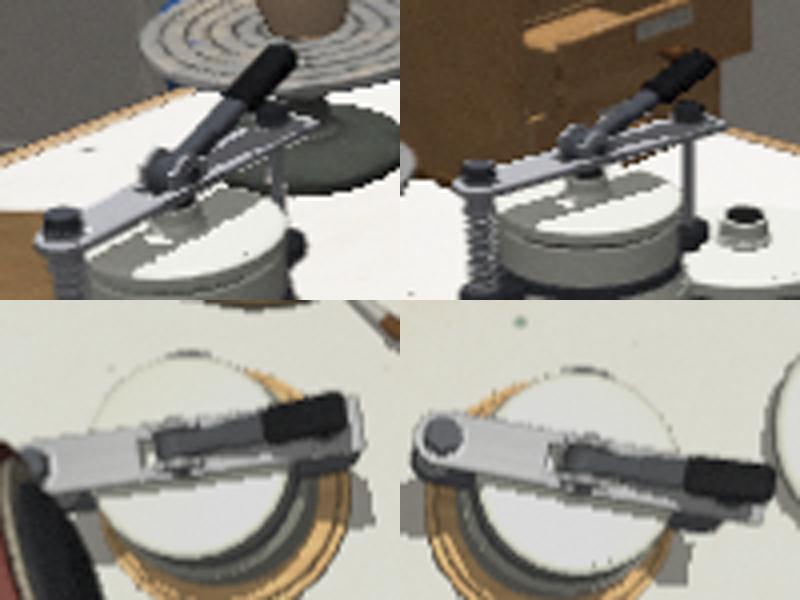

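```bash
python3 - <<'E'
from lev import *
a=ctrl.get_image('scene');b=ctrl.get_image('top')
def dr(im,x0,y0,w,h,s,C,ey,phis):
    f=cv2.resize(im['frame'][y0:y0+h,x0:x0+w],(w*s,h*s),interpolation=2)
    for phi,col in phis:
        pts=[]
        for d in [0,.048,.092]:
          q=C-ey*d*np.sin(phi); u=(px(im,[q[0],q[1],.158+d*np.cos(phi)])-[x0,y0]+.5)*s; pts.append(tuple(int(v) for v in u))
        for i in (0,1): cv2.line(f,pts[i],pts[i+1],col,1)
        cv2.circle(f,pts[2],3,col,-1); cv2.circle(f,pts[1],3,col,-1)
    return f
ph=[(1.22,(0,0,255)),(1.07,(0,255,0)),(.92,(255,0,0))]
# shut jar: nut/bolt in top m21: nut (443,435)->px, bolt hidden; use crop estimates later
f=np.hstack([dr(a,180,200,50,50,8,C,ey,ph),dr(b,210,150,50,50,8,C,ey,ph)])
cv2.imwrite('pics/m22.png',f)
for k in ['lever_grip','lever_hinge']:
    for n,im in (('s',a),('t',b)): print(k,n,[((np.array(d['position'])*[640,480]).round(1),round(d['p'],2)) for d in ctrl.mark_of(im,k)])
for phi in (1.22,1.07,.92):
    q=C-ey*.07*np.sin(phi); X=[*q,.158+.07*np.cos(phi)]; print(phi,px(a,X),px(b,X))
print(px(a,[*C,.158]),px(b,[*C,.158]))
E
```

```text
lever_grip s [(array([225.2, 216.3]), 0.92)]
lever_grip t [(array([261.8, 180.5]), 0.88), (array([191.8, 189.6]), 0.59)]
lever_hinge s [(array([199.2, 244.1]), 0.77), (array([263.8, 293.3]), 0.34)]
lever_hinge t [(array([229.8, 187.9]), 0.96), (array([190.9, 194.7]), 0.56), (array([372.4, 207.5]), 0.16)]
1.22 [225.68335037 220.26998872] [261.47463585 179.66757299]
1.07 [223.83339039 216.40065315] [258.63830061 179.012514  ]
0.92 [221.51402956 213.07964448] [255.06291485 178.52373729]
[203.51699404 243.47473587] [229.64100306 186.66662787]
```

View pics/m22.png

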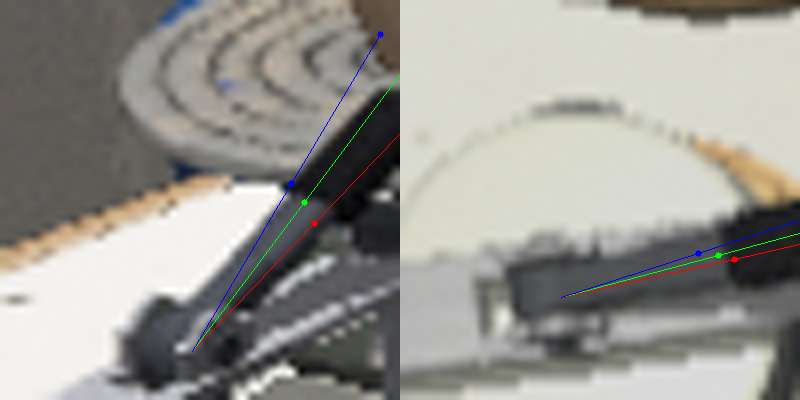

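```bash
python3 - <<'E'
from lev import *
b=ctrl.get_image('top');a=ctrl.get_image('scene')
def dr(im,x0,y0,w,h,s,C,ey,phis):
    f=cv2.resize(im['frame'][y0:y0+h,x0:x0+w],(w*s,h*s),interpolation=2)
    for phi,col in phis:
        for d in [0,.048,.092]:
          q=C-ey*d*np.sin(phi); u=(px(im,[q[0],q[1],.158+d*np.cos(phi)])-[x0,y0]+.5)*s
          cv2.circle(f,tuple(int(v) for v in u),3,col,-1)
    return f
ph=[(1.22,(0,0,255)),(1.12,(0,255,0)),(1.02,(255,0,0))]
# shut jar: nut & bolt from top crop: nut m21(443,435)->
nut=atz(b,(335+43/4,155+135/4),.166)[:2]
# direction: strap tip right end m21 (755,515) -> (335+355/4,155+215/4) z .154
tip=atz(b,(335+357/4,155+205/4),.154)[:2]
d=(nut-tip)/np.linalg.norm(nut-tip); print(nut,tip,np.linalg.norm(nut-tip))
C2=nut-.072*d
f=np.vstack([np.hstack([dr(b,215,160,60,45,6,C,ey,ph),dr(b,365,180,60,45,6,C2,d,ph)]),np.hstack([dr(a,190,195,60,45,6,C,ey,ph),dr(a,300,170,60,45,6,C2,d,ph)])])
cv2.imwrite('pics/m23.png',f)
E
```

```text
[ 0.56519457 -0.02823071] [ 0.53245861 -0.18358253] 0.15876344512745352
```

View pics/m23.png

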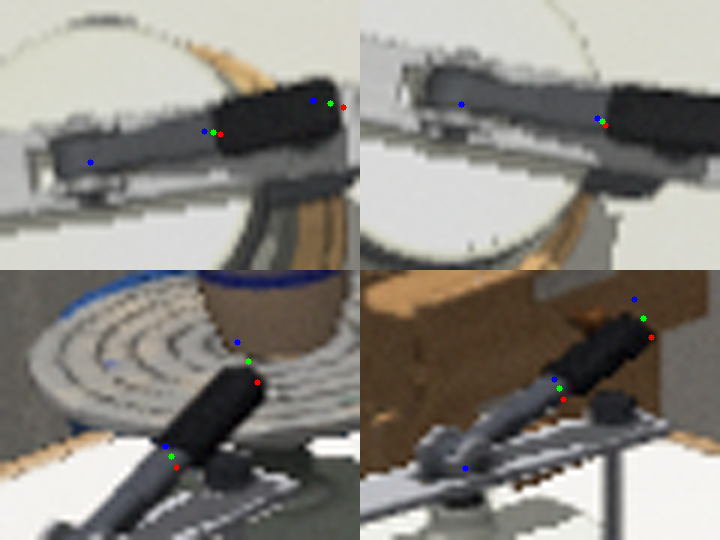

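```bash
python3 - <<'E'
from h import *
b=ctrl.get_image('top');g=cv2.cvtColor(b['frame'],cv2.COLOR_BGR2GRAY)
P=[]
for c in list(range(241,261))+[271,272,273]:
    col=g[:,c].astype(float)
    for r in range(184,197):
        if col[r]>=145>col[r+1]: P.append((c,r+(col[r]-145)/(col[r]-col[r+1]))); break
P=np.array(P); print(P.round(1).tolist())
f=lambda u:atz(b,u,.154)[:2]
Q=np.array([f(u) for u in P]); k=np.polyfit(Q[:,1],Q[:,0],1); print(k, (np.polyval(k,Q[:,1])-Q[:,0]).std())
cv2.imwrite('pics/m24.png',b['frame'])
E
```

```text
[[241.0, 191.8], [242.0, 191.5], [243.0, 191.3], [244.0, 191.2], [245.0, 191.1], [246.0, 190.9], [247.0, 190.7], [248.0, 190.6], [249.0, 190.5], [250.0, 190.3], [251.0, 190.2], [252.0, 190.1], [256.0, 194.7], [273.0, 187.0]]
[-0.10366975  0.5797455 ] 0.0025914741672737494
```

View pics/m24.png

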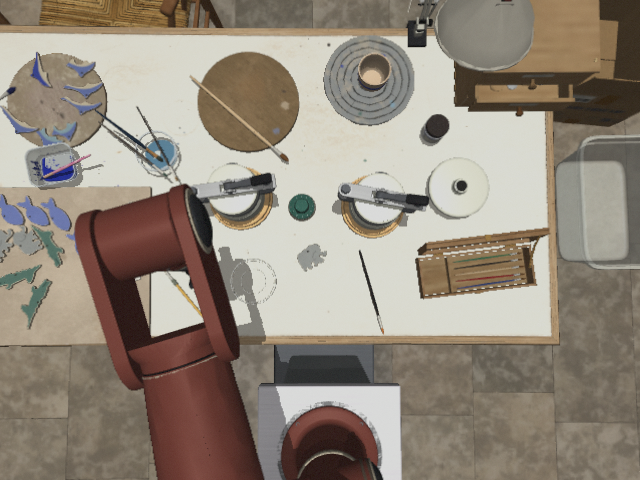

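```bash
python3 - <<'E'
from h import *
print(ctrl.finish_job())
E
```

```text
the job is handed in; nothing more can be done
None
```

I closed the left jar's clamp and handed the job in at about 20 s. I pushed the strap round over the lid with the shut fingers until it stopped at the bolt. Then I pushed the lever over and down until it stopped.

**First pass missed:** the first strap push went over the strap without touching it. In the scene and wrist pictures the real fingertips sat about 29 mm above the reported TCP. I lowered the tool by that amount and repeated the push.

**Last checks:**
- **Strap:** before the lever was pushed, the strap edge ran parallel to the line from nut to bolt within about 0.3 mm, with the bolt head over the notch. The push force had reached about 12 N. After the lever was down, the edge kept nearly the same angle (slope about 0.15 against 0.14), although the automatic line fit was spoiled by two bad points. The edge had shifted evenly by about 0.4 px.
- **Lever:** it took about 33 N downward (37 N in all) with almost no further travel. That is well above the 6 N it should need, so I take it to be at its stop. In the pictures it matches the fully-down position and the other jar's lever, but only to about 0.1 rad. I did not press it a second time.
- **Surroundings:** the other jar and the loose things look unmoved in the last top picture, though the arm hides part of brush_loose in it. The robot was clear of everything, with contact force near zero.

**Calibration mismatch:** the lever pin in the scene picture was about 4 px off my projection. The top camera agreed with it.

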